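# Clamp the block in the bench jig

## Task

Clamp the pine block in the bench jig by pushing alone: with a fingertip, push the block home into the corner of the jig, against both the fence and the end stop, and with the back of a finger swing the steel strap over it until it rests against its stop peg; only then push the cam lever all the way down so that the rubber foot clamps the block. Pick nothing up, and leave the tools and the oak offcut beside the jig where they lie.

Things in the scene. Friction and masses are not known exactly. Their poses are not given: they have to be found in the camera images.
- jig: Bench jig, screwed down: plywood base 200 mm (its x) by 240 mm (its y), 18 mm thick. Origin: centre of the base's underside, z up. A hardwood fence along x has its working face at y = -37.5 mm, looking to -y (fence from x = -83 to 93, y = -37.5 to -17.5 mm); an end stop has its working face at x = 75 mm, looking to -x (y = -103.5 to -37.5 mm). Both are 20 mm high (tops at z = 38 mm).
- nest (a point): Where the centre of the block's underside lies when the block is home, on the base's top surface (18 mm over the worktop); in the jig's frame at x = 15, y = -60, z = 18 mm. Axes as the jig's: x along the fence towards the end stop, y square to the fence and towards it.
- block: Pine block to be clamped, 45 mm (its x) by 120 mm (its y) by 25 mm high, about 55 g, lying loose on the jig's base, short of the end stop, off the fence and a little askew. Origin: centre of its underside, z up. Its +y points roughly along the jig's +x (up to 0.12 rad off); home, its y is parallel to the jig's x.
- pivot (a point): Axis of the upright stud on which the strap swings, at the strap's mid height (59 mm over the worktop); in the jig's frame at x = 15, y = 12 mm, behind the fence. It does not move. The steel stop peg for the strap, 10 mm thick, stands on the fence at x = 33, y = -27.5 mm, top 68 mm over the worktop.
- strap (a joint): Swing of the strap about the stud, rad: 0 = straight across the block, against the stop peg (strap points along the jig's -y); grows as it is swung away towards the jig's -x (at 1.57 it points along -x); range 0 to 1.7, starts at 1.15 to 1.6. Light friction (0.05 N m); stays where it is left. The cam lever turns with it.
- strap_end (a point): Middle of the steel strap above its foot, 72 mm from the stud axis, 59 mm over the worktop; point -y points outward along the strap. The strap is a flat bar, 26 mm wide, 54 to 64 mm over the worktop, reaching 86 mm from the stud on this side and 63 mm to a bent-down heel on the other. The foot's screw and nut on top of it here reach 72 mm over the worktop.
- foot: Rubber foot, 20 mm across, under the outer end of the strap, 72 mm from the stud axis; origin: centre of its underside. Lever up, it clears the top of the block (43 mm over the worktop) by 2 to 2.6 mm; the cam drives it down and it presses on the block with some 15 N when the lever is fully down.
- cam_lever (a joint): Cam lever, rad: 0 = raised (40 degrees above level), 0.70 = fully down (level); starts at 0 to 0.08. Its pin lies level across the strap over the stud, 83 mm over the worktop; the handle points away from the foot, over the strap's heel. It takes 0.2 to 0.35 N m to push it down, and the cam's friction holds it where it is left.
- lever_end (a point): Point on the upper face of the lever's black handle, 95 mm out from the pin. The handle is 22 mm wide, runs from 39 to 111 mm out from the pin, and its upper face lies 10 mm above the line through the pin. Raised: 66 mm out from the stud axis, 152 mm over the worktop; down: 95 mm out, 93 mm over the worktop. Push on the upper face, down and outward; pushing on the handle's very end can jam it.
- pencil: Carpenter's pencil, 173 mm long, lying beside the jig on its -y side; to be left alone. Origin: centre of its underside.
- tape_measure: Tape measure, 64 x 89 x 33 mm, lying beside the jig on its -y side; to be left alone. Origin: centre of its underside.
- screwdriver: Screwdriver, 183 mm long, lying beside the jig on its +y side; to be left alone. Origin: centre of its underside.
- oak_offcut: Small oak offcut, 32 x 90 x 32 mm, lying beside the jig on its +y side; to be left alone. Origin: centre of its underside.
There are look-alikes about, which are no part of the job. What is shaped like the block but green is not meant.

How it is judged:
On the way, in this order (a step that is already met when the one before it is completed fails the run):
1. the block is home against fence and end stop and the strap is across it against its stop peg, the lever still up (x of block in the frame of nest above -0.004 m and y of block in the frame of nest above -0.004 m and angle between the y axis of block and the x axis of nest, either way round below 0.05 rad and value of joint strap below 0.1 rad and value of joint cam_lever below 0.25 rad), for 0.1 s.
2. the lever is fully down and the foot clamps the block (value of joint cam_lever above 0.64 rad and contact force between foot and block above 6 N), for 0.2 s.
At the end, for the whole second after the job is handed in: The block lies home in the corner (within 4 mm of the end stop and of the fence, within 0.05 rad of parallel, flat on the base), the strap is across it within 0.1 rad of its stop, the cam lever is fully down (over 0.64 rad) and the foot presses on the block with more than 6 N, all at rest (all of step 2 and x of block in the frame of nest between -0.004 and 0.003 m and y of block in the frame of nest between -0.004 and 0.003 m and z of block in the frame of nest below 0.003 m and angle between the y axis of block and the x axis of nest, either way round below 0.05 rad and value of joint strap below 0.1 rad and linear speed of block below 0.01 m/s); the robot touches nothing.
It fails at once if the block is lifted off the base or stood on edge (z of block in the frame of nest above 0.012 m or angle between block's own z axis and vertical above 0.3 rad).
It fails at once if the cam lever is pushed down before the strap is across the block (value of joint cam_lever above 0.4 rad and value of joint strap above 0.15 rad).
It fails at once if a tool or the oak offcut beside the jig is moved (distance of any of pencil, tape_measure, screwdriver, oak_offcut from where it was at the start of the episode above 0.03 m).
It also fails if it takes over 54 s, if anything falls off the work surface, if the arm or the gripper's body presses on something with over 40 N, if the wrist force passes 120 N, or if a joint passes its speed limit or range.

## Robot

A 7-joint arm with a two-finger parallel gripper is mounted at the origin on a cart in front of the work surface, level with it; the furniture and walls round the work are solid. World frame = base frame: x ahead of the robot, y to its left, z up, the work surface at z = 0. Lengths are in m, angles in rad, forces in N, time in s.
With the tool pointing down it reaches from about 0.425 to 0.925 m from the base axis. Payload 6.8 kg.
Tool frame: the origin (TCP) lies on the front face of the gripper's body, between the roots of the fingers; the fingertips stand 73 mm ahead of it and the grasp point (between the pads) lies 54 mm ahead of it; z points along the fingers, x is the direction in which the jaws open and shut, and the axes are right-handed (so a half turn about z gives the same grasp; the last joint's range is limited). The gripper opens to 85 mm and grips with 20 to 120 N. Pads are 22 mm wide; open, the fingers measure 114 mm over their backs; the gripper's body (76 mm by 85 mm) begins 54 mm behind the grasp point. The pads swing forward as they close: fully open they stand 13 mm farther back than shut.
Start: joints at [-1.45, 0.477, 0.022, 1.555, -0.011, 1.109, -0.083], TCP at [0.153, 0.657, 0.304] pointing down, gripper open.
Joint ranges: [-2.96, 2.96], [-0.34, 2.1], [-1.41, 1.46], [0.24, 2.44], [-1.37, 4.51], [0.17, 1.92], [-2.96, 2.96]. Speed limits (rad/s): [2.39, 2.39, 3.14, 3.14, 3.14, 3.14, 3.14].

## Interface

Orientations are given as a unit quaternion [w, x, y, z].
In Python, from station import get_obs, read_camera, hand_in gives the robot as it stands. The module is installed in compiled form; this text tells all that it offers.
- The arm moves only by the shell command python3 -m creep 'ROWS' [FORCE]. ROWS is JSON, a list that holds one entry, the list of rows, each a list of 7 numbers: the turn, a rotation vector about the tool's x, y, z in rad, then the shift along the tool's x, y, z in m, then the finger opening in m, from 0 to 0.0854. A call has 1 to 20 rows; each row shifts and turns the pose as measured when the row begins, along the tool's axes as they then stand; what a row does not reach is not made up. A row lasts 1/12 s, in which the tool goes at most 41.7 mm and 7.16 degrees, less where a joint would pass 70% of its speed; a pose out of reach is approached as far as the arm can. A call is refused whole if a number of a shift passes 0.0417 or a number of a turn 0.125, either way. A call with a gripper value outside its range is refused whole. The fingers move at their own pace and stop on an object; FORCE is the grip in N (left out, the last holds). Time passes only in rows, so rows that do not move let the fingers close. It gives the time, the measured TCP pose, the force and the opening at its end, in the units of the state.
- get_obs(): the state, without advancing time (a new reading comes with each control period).
- read_camera(name): name is "scene" or "top" or "wrist"; returns a dict with "color" (420x560x3 uint8, red, green, blue), "range_z" (420x560 float32, m along the optical axis (not along the pixel's ray), 0 where there is no reading), "fovy" (degrees; the focal length in pixels is half the picture's height over the tangent of half this angle, whatever the lens; pixels are square), "cx", "cy" (the principal point, pixels), "rvec" (rotation vector, rad) and "tvec" (3), from world to camera coordinates, as OpenCV has them. Camera axes: x right, y down, z forward; pixel columns grow to the right and rows downward; lengths in m; the calibration is good to about 2 mm. A picture is of the moment at which its call begins.
- hand_in(): hands the job in, once; it reports no verdict.
The state is a dict: "t": time; "q": joint angles; "joint_vel": joint speeds; "joint_torque": joint torques, N m; "eef_pos": TCP position; "tool_rot": TCP orientation; "contact_force": force on the tool from outside, world axes, zero at the start; "torque": the same for the moment, N m; "gripper_width": opening from 0.0 (shut) to 1.0 (fully open).
Only numpy, scipy, OpenCV 4.12 (cv2) and the standard library are available. Lean on these libraries where they do the work, as an engineer would, in place of code of your own. Each camera call takes 0.05 s, during which the arm holds its last target.

## Working session

There is one attempt and no reset: what is moved stays moved. The work goes in short steps, Python scripts to look and compute and a shell command to move; the robot and the scene stay as the last step left them, time stands still between calls to the robot, and variables do not carry over. Pictures are saved under pics/ and viewed, and the job is handed in when it is done.

```bash
mkdir -p pics; cat > h.py <<'E'
import numpy as np,cv2
from station import get_obs,read_camera
def snap(n,f):
    c=read_camera(n); cv2.imwrite('pics/'+f,c['color'][:,:,::-1]); np.savez('/tmp/'+f+'.npz',**c); return c
def load(f): return dict(np.load('/tmp/'+f+'.npz'))
def prm(c):
    f=210/np.tan(np.radians(float(c['fovy'])/2)); R=cv2.Rodrigues(np.array(c['rvec'],float))[0]; return f,R,np.array(c['tvec'],float).ravel()
def ray(c,u,v,z):
    f,R,t=prm(c); d=R.T@np.array([(u-c['cx'])/f,(v-c['cy'])/f,1]); o=-R.T@t
    return o+d*(z-o[2])/d[2]
def cloud(c):
    f,R,t=prm(c); v,u=np.mgrid[:420,:560]; Z=c['range_z']
    P=np.stack([(u-c['cx'])/f*Z,(v-c['cy'])/f*Z,Z],-1); return (P-t)@R
def proj(c,p):
    f,R,t=prm(c); q=R@np.array(p)+t; return q[0]/q[2]*f+c['cx'],q[1]/q[2]*f+c['cy']
E
python3 - <<'E'
from h import *
for n in ['scene','top','wrist']:
    c=snap(n,n+'0.png'); f,R,t=prm(c); print(n,-R.T@t,f,c['cx'],c['cy'])
o=get_obs(); print(o)
E
```

```text
scene [-0.19676996 -1.07731595  0.71819323] 485.3345410453619 281.5894819435682 211.70624435260214
top [ 0.33359182 -0.00712968  1.26111168] 456.27072609081716 284.0476675719643 210.1172557678921
wrist [0.08650486 0.67238883 0.37392385] 362.2576078450695 277.9228166340018 212.6890965578386
{'t': 0.15, 'q': array([-1.45008571,  0.47759974,  0.02240163,  1.55618441, -0.01150415,
        1.10933665, -0.08307509]), 'joint_vel': array([-0.00017562,  0.00028088, -0.00010687, -0.00127996, -0.00032039,
       -0.00145551,  0.00049718]), 'joint_torque': array([ 2.77345214e-03, -5.96922719e+01,  1.61009755e+00, -2.81490541e+01,
        1.26634230e-02,  6.51514769e-03,  1.79802038e-05]), 'eef_pos': array([0.15305305, 0.6570621 , 0.30317397]), 'tool_rot': array([ 4.79911893e-04,  7.83206896e-01,  6.21760781e-01, -5.09092745e-04]), 'contact_force': array([-0.07139182,  0.105044  , -0.87319873]), 'torque': array([ 0.04038306, -0.02383022, -0.00756545]), 'gripper_width': 1.002633258522858}
```

View pics/scene0.png

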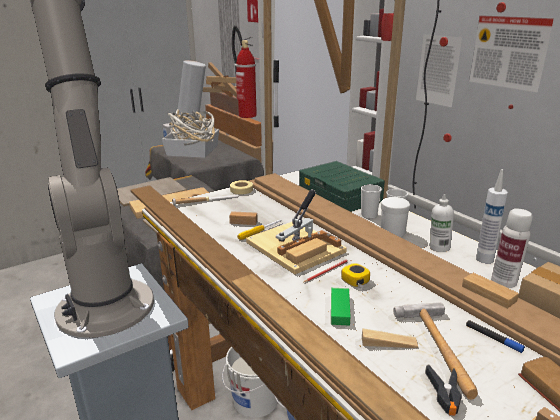

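View pics/top0.png

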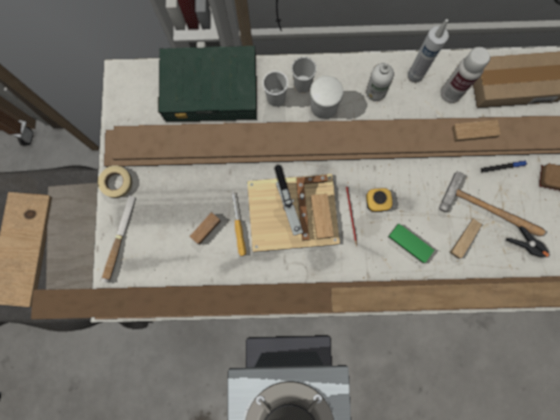

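View pics/wrist0.png

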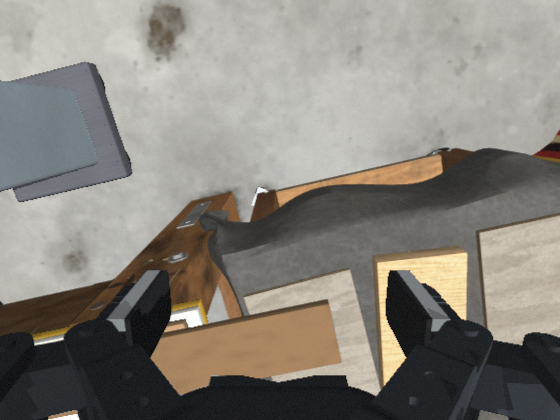

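```bash
python3 - <<'E'
from h import *
for n,(a,b,x,y) in {'top':(160,265,180,400),'scene':(170,300,210,390)}.items():
    im=cv2.imread(f'pics/{n}0.png')[a:b,x:y]; cv2.imwrite(f'pics/{n}0z.png',cv2.resize(im,None,fx=3.6 if n=='top' else 4,fy=3.6 if n=='top' else 4,interpolation=cv2.INTER_CUBIC))
c=load('top0.png'); P=cloud(c)
for uv in [(260,240),(340,210),(320,215),(284,185),(281,175),(295,215),(310,240),(205,228)]: print(uv,P[uv[1],uv[0]].round(3))
E
```

```text
(260, 240) [0.487 0.068 0.017]
(340, 210) [ 0.569 -0.157 -0.004]
(320, 215) [ 0.548 -0.097  0.04 ]
(284, 185) [ 0.614 -0.002  0.125]
(281, 175) [0.635 0.005 0.144]
(295, 215) [ 0.545 -0.029  0.069]
(310, 240) [ 0.483 -0.068  0.022]
(205, 228) [0.523 0.218 0.027]
```

View pics/top0z.png

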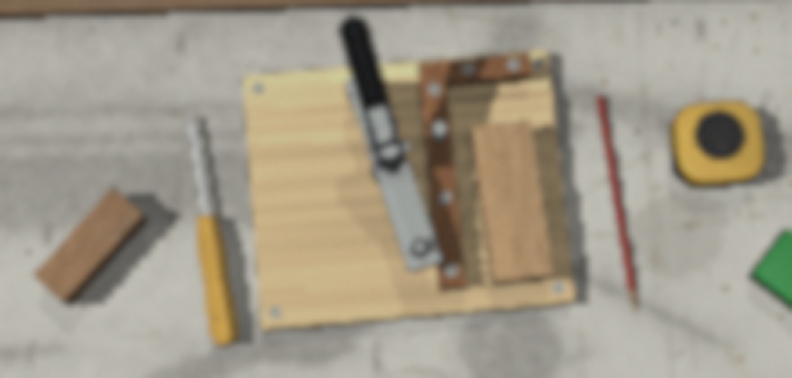

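View pics/scene0z.png

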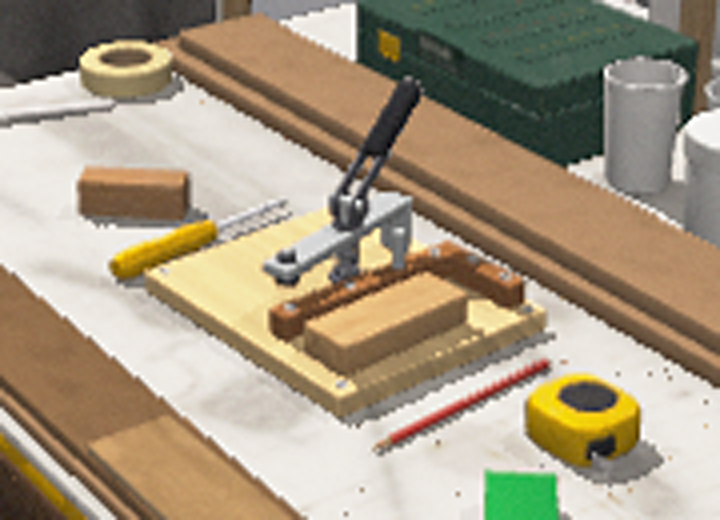

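```bash
python3 - <<'E'
from h import *
c=load('top0.png')
def z(u,v,h): return ray(c,(u+.5)/3.6-.5+180,(v+.5)/3.6-.5+160,h)
C=np.array([z(*p,.018) for p in [(245,77),(548,52),(577,300),(264,329)]])
print(C.round(4),np.linalg.norm(C-np.roll(C,-1,0),axis=1)); o=C.mean(0)
ex=(C[0]+C[1]-C[2]-C[3]);ey=C[0]+C[3]-C[1]-C[2]
print(o,np.arctan2(ex[1],ex[0]),np.arctan2(-ey[0],ey[1]))
B=np.array([z(*p,.043) for p in [(475,125),(540,120),(550,277),(481,283)]])
print(B.round(4),np.linalg.norm(B-np.roll(B,-1,0),axis=1))
from scipy.spatial.transform import Rotation as Rn
ob=get_obs();q=ob['tool_rot'];print(Rn.from_quat(np.roll(q,-1)).as_matrix().round(3))
w=load('wrist0.png');f,R,t=prm(w);M=Rn.from_quat(np.roll(q,-1)).as_matrix();print('cam in tool',M.T@(-R.T@t-ob['eef_pos']),(R@M).round(3))
E
```

```text
[[ 0.6546  0.1003  0.018 ]
 [ 0.6681 -0.1367  0.018 ]
 [ 0.4732 -0.1499  0.018 ]
 [ 0.4575  0.088   0.018 ]] [0.23736482 0.19533861 0.23843981 0.19756512]
[ 0.5633514  -0.02456675  0.018     ] 0.06516353764928196 0.06136856180358719
[[ 0.6057 -0.0762  0.043 ]
 [ 0.6082 -0.1256  0.043 ]
 [ 0.4881 -0.1278  0.043 ]
 [ 0.485  -0.0762  0.043 ]] [0.04951179 0.12012509 0.05166475 0.12071365]
[[ 0.227  0.974 -0.   ]
 [ 0.974 -0.227 -0.001]
 [-0.001  0.    -1.   ]]
cam in tool [-0.00026631 -0.06828174 -0.07075769] [[ 1.     0.001  0.   ]
 [-0.001  0.963 -0.27 ]
 [-0.     0.27   0.963]]
```

```bash
python3 -m creep '[[[0,0,-0.1,0,0,0,0],[0,0,-0.1,0,0,0,0],[0,0,-0.1,0,0,0,0],[0,0,0,-0.028,0.028,0,0],[0,0,0,-0.028,0.028,0,0],[0,0,0,-0.028,0.028,0,0],[0,0,0,-0.028,0.028,0,0],[0,0,0,-0.028,0.028,0,0],[0,0,0,-0.028,0.028,0,0],[0,0,0,-0.028,0.028,0,0],[0,0,0,-0.028,0.028,0,0],[0,0,0,-0.028,0.028,0,0],[0,0,0,-0.028,0.028,0,0],[0,0,0,-0.028,0.028,0,0],[0,0,0,-0.028,0.028,0,0]]]'
```

```text
t: 1.4
eef_pos: [0.5212, 0.3473, 0.2963]
tool_rot: [-0.002, 0.667, 0.745, -0.005]
contact_force: [0.4, 0.5, -0.5]
gripper_width: -0.001
```

```bash
python3 -m creep '[[[0,0,0.045,-0.039,-0.006,0,0],[0,0,0,-0.039,-0.004,0,0],[0,0,0,-0.039,-0.004,0,0],[0,0,0,-0.039,-0.004,0,0],[0,0,0,-0.039,-0.004,0,0],[0,0,0,-0.039,-0.004,0,0],[0,0,0,-0.039,-0.004,0,0],[0,0,0,-0.039,-0.004,0,0],[0,0,0,-0.039,-0.004,0,0],[0,0,0,-0.035,-0.004,0,0],[0,0,0,0,0,0,0],[0,0,0,0,0,0,0]]]'; python3 - <<'E'
from h import *
snap('wrist','w1.png')
from scipy.spatial.transform import Rotation as Rn
ob=get_obs();print(ob['eef_pos'],Rn.from_quat(np.roll(ob['tool_rot'],-1)).as_matrix().round(3))
E
```

```text
t: 2.4
eef_pos: [0.5051, -0.0697, 0.2959]
tool_rot: [-0.0, 0.691, 0.722, -0.006]
contact_force: [0.4, 0.6, -0.5]
gripper_width: -0.004
[ 0.50495468 -0.07016608  0.29594049] [[-0.044  0.999 -0.009]
 [ 0.999  0.044 -0.009]
 [-0.009 -0.009 -1.   ]]
```

View pics/w1.png

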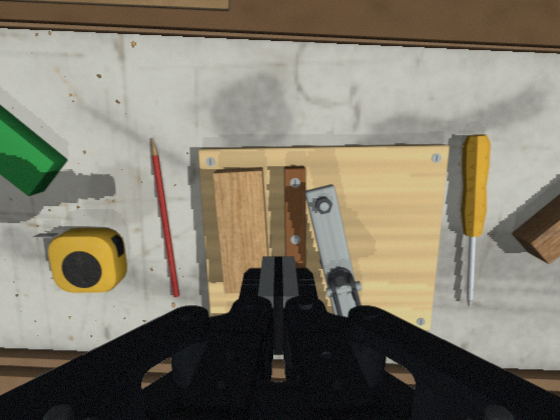

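```bash
python3 - <<'E'
from h import *
im=cv2.imread('pics/w1.png'); cv2.imwrite('pics/w1z.png',cv2.resize(im[130:340,190:450],None,fx=2.85,fy=2.85,interpolation=cv2.INTER_CUBIC))
E
```

```text
(no output)
```

View pics/w1z.png

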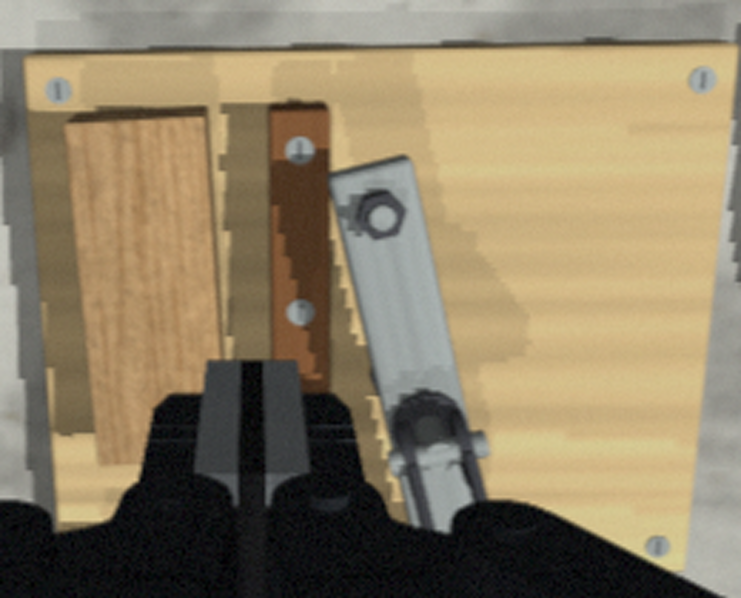

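```bash
python3 - <<'E'
from h import *
c=load('w1.png')
def z(u,v,h): return ray(c,(u+.5)/2.85-.5+190,(v+.5)/2.85-.5+130,h)
A=z(26,56,.018);B=z(735,44,.018);C=z(685,570,.018)
print(A,B,C,np.linalg.norm(A-B),np.linalg.norm(B-C))
print('yaw',np.arctan2(-(B-A)[0],(B-A)[1]),np.arctan2((C-B)[1],(C-B)[0]))
o=(A+C)/2;print('o',o)
th=np.arctan2(-(B-A)[0],(B-A)[1]);
def J(p,th,o): d=p[:2]-o[:2];return np.array([np.cos(th)*d[0]+np.sin(th)*d[1],-np.sin(th)*d[0]+np.cos(th)*d[1]])
for n,p in dict(fn=z(271,110,.038),ff=z(271,390,.038),fR=z(328,110,.038),b1=z(66,122,.043),b2=z(206,116,.043),b3=z(219,360,.043),b4=z(100,465,.043),s1=z(331,176,.064),s2=z(408,158,.064),bolt=z(382,217,.07),pin=z(438,455,.083)).items(): print(n,p.round(4),J(p,th,o).round(4))
E
```

```text
[ 0.47278174 -0.14928329  0.018     ] [0.45843222 0.08674618 0.018     ] [0.65657154 0.1004648  0.018     ] 0.23646526469002757 0.19861367441320368
yaw 0.06072073262723707 0.0691269051279016
o [ 0.56467664 -0.02440925  0.018     ]
fn [ 0.4844 -0.0667  0.038 ] [-0.0827 -0.0373]
ff [ 0.581 -0.062  0.038] [ 0.014  -0.0385]
fR [ 0.4836 -0.0485  0.038 ] [-0.0824 -0.0191]
b1 [ 0.4904 -0.1314  0.043 ] [-0.0806 -0.1023]
b2 [ 0.4865 -0.0872  0.043 ] [-0.0818 -0.0579]
b3 [ 0.5687 -0.0802  0.043 ] [ 0.0007 -0.0559]
b4 [ 0.6096 -0.12    0.043 ] [ 0.039  -0.0982]
s1 [ 0.4997 -0.0482  0.064 ] [-0.0663 -0.0198]
s2 [ 0.4932 -0.0257  0.064 ] [-0.0714  0.0031]
bolt [ 0.5102 -0.0328  0.07  ] [-0.0549 -0.0051]
pin [ 0.5802 -0.012   0.083 ] [0.0162 0.0115]
```

```bash
cat >> h.py <<'E'
from scipy.spatial.transform import Rotation as Rn
TH=.063;O=np.array([.5645,-.0244,0]);JR=Rn.from_euler('z',TH).as_matrix()
def tip():
    ob=get_obs();M=Rn.from_quat(np.roll(ob['tool_rot'],-1)).as_matrix();p=ob['eef_pos']+.073*M[:,2];return JR.T@(p-O),M,ob
def go(*ts):
    p,M,ob=tip();print('tip jig',p.round(4),'t',ob['t'],'F jig',(JR.T@ob['contact_force']).round(1),'toolx yaw',round(float(np.arctan2(-M[0,0],M[1,0])-TH),3),'toolz',(JR.T@M[:,2]).round(3))
    for t in ts:
        t=np.array(t);print(t,'-> shift',(M.T@JR@(t-p)).round(4));p=t
E
python3 -c "
from h import *
go((-.02,-.130,.10),(-.02,-.130,.03),(-.02,-.100,.03))"
```

```text
tip jig [-0.063  -0.0425  0.2229] t 2.45 F jig [-0.2 -1.3 -0.2] toolx yaw -0.019 toolz [-0.009 -0.009 -1.   ]
[-0.02 -0.13  0.1 ] -> shift [-0.0855  0.0458  0.1233]
[-0.02 -0.13  0.03] -> shift [0.0006 0.0006 0.07  ]
[-0.02 -0.1   0.03] -> shift [ 0.03   -0.0006 -0.0003]
```

```bash
python3 -m creep '[[[0,0,-0.015,-0.02,0.011,0.03,0],[0,0,0,-0.02,0.011,0.03,0],[0,0,0,-0.02,0.011,0.03,0],[0,0,0,-0.02,0.011,0.03,0],[0,0,0,-0.005,0,0.025,0],[0,0,0,0,0,0.025,0],[0,0,0,0,0,0.015,0],[0,0,0,0,0,0.005,0],[0,0,0,0,0,0,0]]]'; python3 -c "
from h import *
go((-.02,-.130,.03),(-.02,-.100,.03))"
```

```text
t: 3.2
eef_pos: [0.5622, -0.1411, 0.0979]
tool_rot: [-0.0, 0.678, 0.735, -0.001]
contact_force: [-0.1, -0.3, -0.4]
gripper_width: -0.003
tip jig [-0.0098 -0.1164  0.0249] t 3.2 F jig [-0.1 -0.3 -0.4] toolx yaw 0.019 toolz [-0.002 -0.001 -1.   ]
[-0.02 -0.13  0.03] -> shift [-0.0134 -0.0105 -0.0051]
[-0.02 -0.1   0.03] -> shift [ 0.03    0.0006 -0.    ]
```

```bash
python3 -m creep '[[[0,0,0,0,-0.01,-0.004,0],[0,0,0,0.006,0,0,0],[0,0,0,0.006,0,0,0],[0,0,0,0.005,0,0,0],[0,0,0,0.0,0,0,0]]]'; python3 -c "
from h import *
go((-.02,-.0925,.03))
snap('wrist','w2.png')"
```

```text
t: 3.62
eef_pos: [0.5516, -0.1208, 0.1062]
tool_rot: [0.001, 0.676, 0.737, 0.001]
contact_force: [-0.5, -0.3, 0.2]
gripper_width: -0.0
tip jig [-0.0187 -0.0954  0.0332] t 3.6167 F jig [-0.5 -0.3  0.2] toolx yaw 0.023 toolz [ 0.003 -0.    -1.   ]
[-0.02   -0.0925  0.03  ] -> shift [ 0.0029 -0.0012  0.0031]
```

View pics/w2.png

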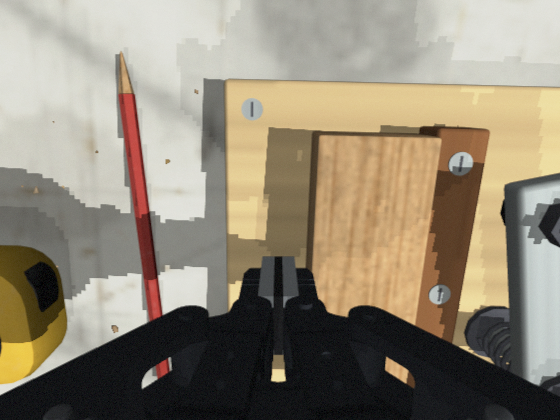

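```bash
python3 -c "
from h import *
c=load('w2.png')
for u,v in [(318,136),(439,138),(318,250),(430,260)]: print((JR.T@(ray(c,u,v,.043)-O)).round(4))
"
```

```text
[-0.0787 -0.0825  0.043 ]
[-0.0789 -0.0386  0.043 ]
[-0.0345 -0.0802  0.043 ]
[-0.0312 -0.0353  0.043 ]
```

```bash
python3 -m creep '[[[0,0,0,0.004,0,0.003,0],[0,0,0,0.004,0,0,0],[0,0,0,0.004,0,0,0]]]'; python3 -c "
from h import *
go((-.02,-.0925,.03))"
```

```text
t: 3.92
eef_pos: [0.5518, -0.1193, 0.1068]
tool_rot: [0.008, 0.679, 0.734, -0.001]
contact_force: [-0.3, -8.8, 1.1]
gripper_width: 0.001
tip jig [-0.0179 -0.0949  0.0338] t 3.9167 F jig [-0.8 -8.8  1.1] toolx yaw 0.015 toolz [ 0.01  -0.013 -1.   ]
[-0.02   -0.0925  0.03  ] -> shift [ 0.0025 -0.0021  0.0037]
```

```bash
python3 -m creep '[[[0,0,0,-0.012,0,0.002,0],[0,0,0,-0.012,-0.01,0,0],[0,0,0,0,-0.025,0,0],[0,0,0,0,-0.025,0,0],[0,0,0,0,-0.022,0,0],[0,0,0,0,0,0,0]]]'; python3 -c "
from h import *
go((-.105,-.066,.03),(-.056,-.064,.03))"
```

```text
t: 4.42
eef_pos: [0.4684, -0.1553, 0.1042]
tool_rot: [0.01, 0.68, 0.733, -0.0]
contact_force: [-0.4, -0.2, -0.4]
gripper_width: -0.0
tip jig [-0.1031 -0.1257  0.0312] t 4.4167 F jig [-0.4 -0.2 -0.4] toolx yaw 0.012 toolz [ 0.013 -0.015 -1.   ]
[-0.105 -0.066  0.03 ] -> shift [ 0.0597 -0.0012  0.0003]
[-0.056 -0.064  0.03 ] -> shift [0.0014 0.049  0.0006]
```

```bash
python3 -m creep '[[[0,0,0,0.02,0,0,0],[0,0,0,0.02,0,0,0],[0,0,0,0.018,0,0,0],[0,0,0,0,0.01,0,0],[0,0,0,0,0.01,0,0],[0,0,0,0,0.01,0,0],[0,0,0,0,0.006,0,0]]]'; python3 -c "
from h import *
go((-.056,-.064,.03))"
```

```text
t: 5.0
eef_pos: [0.4981, -0.0992, 0.1039]
tool_rot: [0.009, 0.684, 0.73, -0.001]
contact_force: [-0.9, 0.2, -0.1]
gripper_width: -0.002
tip jig [-0.0701 -0.0715  0.0309] t 5.0 F jig [-0.9  0.2 -0.1] toolx yaw 0.002 toolz [ 0.012 -0.014 -1.   ]
[-0.056 -0.064  0.03 ] -> shift [0.0075 0.0141 0.0009]
```

```bash
python3 -m creep '[[[0,0,0,0.001,0.006,0,0],[0,0,0,0.001,0.006,0,0],[0,0,0,0.001,0.005,0,0],[0,0,0,0.001,0.004,0,0],[0,0,0,0,0.004,0,0],[0,0,0,0,0.004,0,0]]]'; python3 -c "
from h import *
go((-.056,-.064,.03))
snap('wrist','w3.png')"
```

```text
t: 5.5
eef_pos: [0.515, -0.0977, 0.1002]
tool_rot: [-0.005, 0.686, 0.727, -0.012]
contact_force: [-10.3, 0.5, 6.4]
gripper_width: 0.004
tip jig [-0.0557 -0.0708  0.0272] t 5.5 F jig [-10.2   1.1   6.4] toolx yaw -0.005 toolz [-0.024 -0.01  -1.   ]
[-0.056 -0.064  0.03 ] -> shift [ 0.0068 -0.0004 -0.0029]
```

View pics/w3.png

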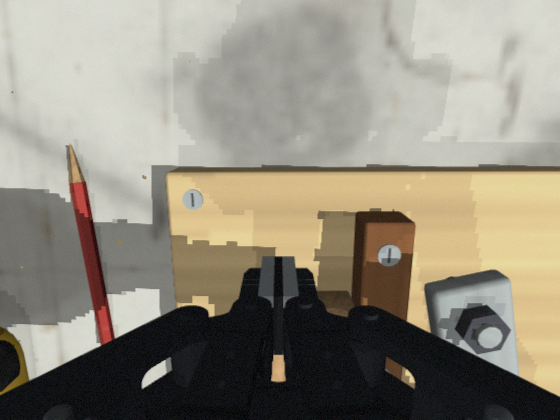

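```bash
python3 -m creep '[[[0,0,0,0,-0.015,-0.003,0],[0,0,0,-0.02,-0.005,0,0],[0,0,0,-0.025,0,0,0],[0.02,0,0,-0.02,0.0,0,0],[0,0,0,0,0.025,0,0],[0,0,0,0,0.025,0,0],[0,0,0,0,0.022,0,0],[0,0,0,0,0,0,0]]]'; python3 -c "
from h import *
go((.01,-.100,.03),(.01,-.095,.03))"
```

```text
t: 6.22
eef_pos: [0.572, -0.1658, 0.0996]
tool_rot: [-0.013, 0.688, 0.725, -0.022]
contact_force: [0.3, 0.2, -0.1]
gripper_width: 0.002
tip jig [-0.005  -0.1424  0.0267] t 6.2167 F jig [ 0.3  0.2 -0.1] toolx yaw -0.01 toolz [-0.05  -0.01  -0.999]
[ 0.01 -0.1   0.03] -> shift [ 0.0425  0.0144 -0.0045]
[ 0.01  -0.095  0.03 ] -> shift [ 0.005  -0.0001 -0.0001]
```

```bash
python3 -m creep '[[[-0.035,0,0,0.015,0.01,-0.003,0],[0,0,0,0.015,0,0,0],[0,0,0,0.009,0,0,0],[0,0,0,0.004,0,0,0],[0,0,0,0.004,0,0,0],[0,0,0,0.004,0,0,0]]]'; python3 -c "
from h import *
go((.01,-.100,.03),(.01,-.095,.03))"
```

```text
t: 6.72
eef_pos: [0.5796, -0.1181, 0.1011]
tool_rot: [0.001, 0.69, 0.724, -0.012]
contact_force: [2.4, -17.9, 2.2]
gripper_width: -0.004
tip jig [ 0.008  -0.0958  0.0281] t 6.7167 F jig [  1.3 -18.    2.2] toolx yaw -0.015 toolz [-0.016 -0.018 -1.   ]
[ 0.01 -0.1   0.03] -> shift [-0.0042  0.002  -0.0018]
[ 0.01  -0.095  0.03 ] -> shift [ 0.005  -0.0001 -0.0001]
```

```bash
python3 -m creep '[[[0,0,0,-0.015,0,-0.005,0],[0,0,0,-0.005,0,-0.03,0],[0,0,0,0,0,-0.035,0],[0,0,0,0,0,-0.03,0],[0,0,0,0.03,-0.02,-0.015,0],[0,0,0,0.03,-0.025,0,0],[0,0,0,0.03,-0.025,0,0],[0,0,0,0,-0.02,0,0],[0,0,0,0,0,0,0]]]'; python3 -c "
from h import *
go((-.067,.031,.12),(-.067,.031,.05))
snap('wrist','w4.png')"
```

```text
t: 7.47
eef_pos: [0.4813, -0.0578, 0.2232]
tool_rot: [0.001, 0.694, 0.72, -0.015]
contact_force: [0.1, -0.5, 0.4]
gripper_width: 0.001
tip jig [-0.0867 -0.0297  0.1503] t 7.4667 F jig [ 0.1 -0.5  0.4] toolx yaw -0.027 toolz [-0.021 -0.022 -1.   ]
[-0.067  0.031  0.12 ] -> shift [0.0618 0.0187 0.0285]
[-0.067  0.031  0.05 ] -> shift [0.0016 0.0014 0.07  ]
```

View pics/w4.png

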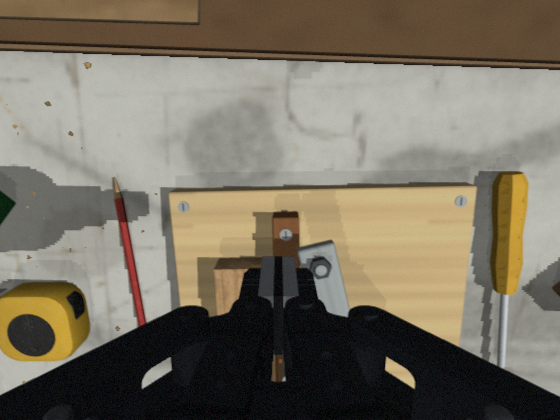

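```bash
python3 -c "
from h import *
c=load('w4.png')
for u,v,z in [(217,264,.043),(170,193,.018),(474,184,.018)]: print((JR.T@(ray(c,u,v,z)-O)).round(4))
snap('top','t4.png')
im=cv2.imread('pics/t4.png')[160:265,220:400]; cv2.imwrite('pics/t4z.png',cv2.resize(im,None,fx=4,fy=4,interpolation=cv2.INTER_CUBIC))
"
```

```text
[-0.0482 -0.0792  0.043 ]
[-0.0983 -0.1174  0.018 ]
[-0.0999  0.1178  0.018 ]
```

View pics/t4z.png

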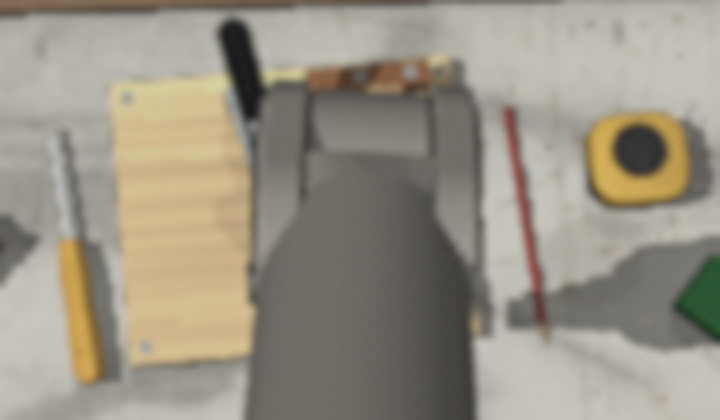

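```bash
python3 -m creep '[[[0,0,-0.015,0.022,0.01,0.015,0],[0,0,0,0.022,0.008,0.015,0],[0,0,0,0.018,0,0.02,0],[0,0,0,0,0,0.025,0],[0,0,0,0,0,0.018,0],[0,0,0,0,0,0.003,0],[0,0,0,0,0,0,0]]]'; python3 -c "
from h import *
go((-.067,.031,.05))
for a in [1.33,1.1,.9,.7,.5,.3,.15,.0]:
    s=np.array([-np.sin(a),-np.cos(a)]);n=np.array([-np.cos(a),np.sin(a)]);h=.0115+.004*np.sin(2*a);print(a,(np.array([.015,.012])+s*.075+n*(.013+h)).round(4))
"
```

```text
t: 8.15
eef_pos: [0.5096, -0.0009, 0.1243]
tool_rot: [0.007, 0.692, 0.722, -0.011]
contact_force: [-0.0, -0.6, 0.5]
gripper_width: 0.001
tip jig [-0.0538  0.0251  0.0513] t 8.15 F jig [-0.1 -0.6  0.5] toolx yaw -0.021 toolz [-0.006 -0.024 -1.   ]
[-0.067  0.031  0.05 ] -> shift [ 0.0056 -0.0133  0.0013]
1.33 [-0.0641  0.0197]
1.1 [-0.0644  0.0027]
0.9 [-0.0614 -0.0124]
0.7 [-0.0551 -0.027 ]
0.5 [-0.0454 -0.0405]
0.3 [-0.0327 -0.0517]
0.15 [-0.0216 -0.0583]
0.0 [-0.0095 -0.063 ]
```

```bash
python3 -m creep '[[[0,0,0,-0.005,-0.01,0,0],[0,0,0,-0.008,0,0,0],[0,0,0,-0.008,0,0,0],[0,0,0,-0.008,0.001,0,0],[0,0,0,-0.007,0.002,0,0],[0,0,0,-0.007,0.003,0,0],[0,0,0,-0.007,0.003,0,0]]]'; python3 -c "
from h import *
go((-.0551,-.027,.05))
"
```

```text
t: 8.73
eef_pos: [0.5128, -0.0574, 0.1301]
tool_rot: [0.009, 0.693, 0.72, -0.008]
contact_force: [-1.0, 1.0, -0.5]
gripper_width: -0.002
tip jig [-0.0537 -0.0315  0.0571] t 8.7333 F jig [-0.9  1.1 -0.5] toolx yaw -0.025 toolz [-0.    -0.024 -1.   ]
[-0.0551 -0.027   0.05  ] -> shift [ 0.0046 -0.0015  0.007 ]
```

```bash
python3 -m creep '[[[0,0,0,-0.006,0.005,0.004,0],[0,0,0,-0.006,0.006,0.002,0],[0,0,0,-0.005,0.006,0.001,0],[0,0,0,-0.004,0.006,0.001,0],[0,0,0,-0.003,0.006,0,0]]]'; python3 -c "
from h import *
go((-.0216,-.0583,.05),(-.0095,-.063,.05))
snap('wrist','w5.png');snap('scene','s5.png')
im=cv2.imread('pics/s5.png')[170:300,230:390]; cv2.imwrite('pics/s5z.png',cv2.resize(im,None,fx=4,fy=4,interpolation=cv2.INTER_CUBIC))
"
```

```text
t: 9.15
eef_pos: [0.5454, -0.0854, 0.122]
tool_rot: [0.009, 0.694, 0.72, -0.008]
contact_force: [-0.7, -0.2, -0.1]
gripper_width: -0.002
tip jig [-0.023  -0.0614  0.0491] t 9.15 F jig [-0.7 -0.2 -0.1] toolx yaw -0.027 toolz [-0.001 -0.024 -1.   ]
[-0.0216 -0.0583  0.05  ] -> shift [ 0.0031  0.0013 -0.001 ]
[-0.0095 -0.063   0.05  ] -> shift [-0.0044  0.0122  0.0001]
```

View pics/s5z.png

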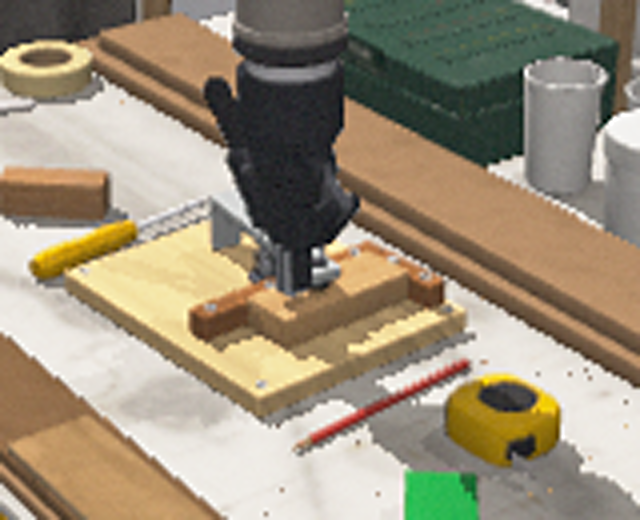

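The strap is nearly across (foot near zoom (320,270)); the block appears to sit against the fence and stop. Continue to the peg.

```bash
python3 -m creep '[[[0,0,0,-0.001,0.005,0.001,0],[0,0,0,-0.001,0.005,0,0],[0,0,0,0,0.004,0,0],[0,0,0,0,0.004,0,0],[0,0,0,0,0.003,0,0]]]'; python3 -c "
from h import *
go((-.0095,-.063,.05))
snap('wrist','w5b.png')
"
```

```text
t: 9.67
eef_pos: [0.5615, -0.0871, 0.1195]
tool_rot: [0.003, 0.694, 0.719, -0.014]
contact_force: [-8.7, 0.2, 6.3]
gripper_width: 0.003
tip jig [-0.0082 -0.0641  0.0465] t 9.6667 F jig [-8.7  0.8  6.3] toolx yaw -0.028 toolz [-0.017 -0.023 -1.   ]
[-0.0095 -0.063   0.05  ] -> shift [ 0.0009 -0.0014 -0.0035]
```

View pics/w5b.png

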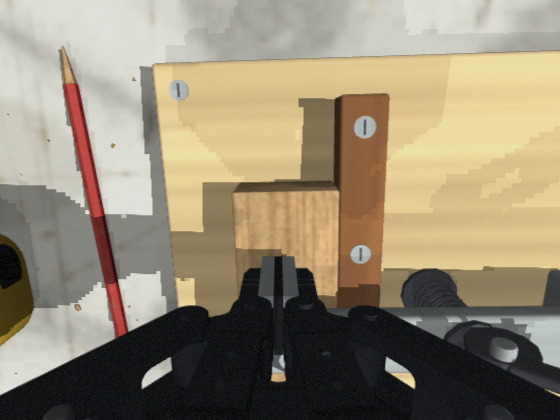

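```bash
python3 -c "
from h import *
c=load('w5b.png')
for u,v,z in [(235,192,.043),(337,189,.043),(154,66,.018)]: print((JR.T@(ray(c,u,v,z)-O)).round(4))
"
```

```text
[-0.0445 -0.0814  0.043 ]
[-0.0448 -0.0388  0.043 ]
[-0.0983 -0.1184  0.018 ]
```

```bash
python3 -m creep '[[[0,0,0,0,-0.015,-0.003,0],[0,0,0,0,-0.01,-0.03,0],[0,0,0,0,0,-0.04,0],[0,0,0,0,0,-0.04,0],[0,0,0,0,0,-0.035,0],[0,0,0,0,0,0,0]]]'; python3 -c "
from h import *
go((.015,.060,.20),(.015,.064,.155))
snap('wrist','w6.png');snap('scene','s6.png')
im=cv2.imread('pics/s6.png')[170:300,230:390]; cv2.imwrite('pics/s6z.png',cv2.resize(im,None,fx=4,fy=4,interpolation=cv2.INTER_CUBIC))
"
```

```text
t: 10.22
eef_pos: [0.5375, -0.0824, 0.2712]
tool_rot: [-0.0, 0.693, 0.72, -0.017]
contact_force: [0.8, -0.4, -0.4]
gripper_width: 0.002
tip jig [-0.0325 -0.0578  0.1983] t 10.2167 F jig [ 0.8 -0.4 -0.4] toolx yaw -0.025 toolz [-0.026 -0.022 -0.999]
[0.015 0.06  0.2  ] -> shift [ 0.1188  0.0444 -0.0056]
[0.015 0.064 0.155] -> shift [0.005  0.001  0.0449]
```

View pics/s6z.png

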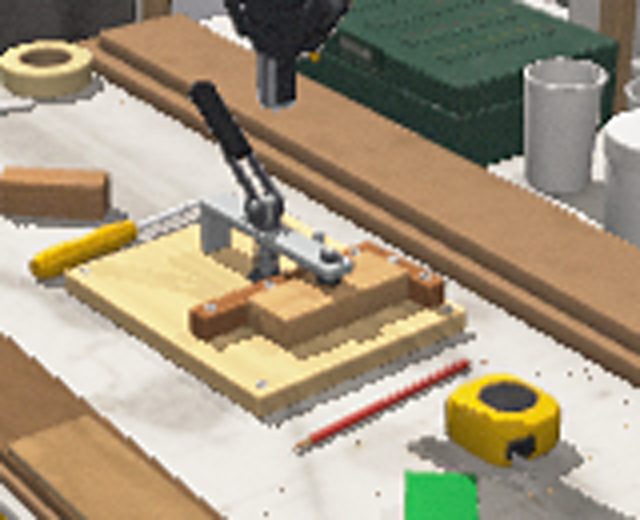

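View pics/w6.png

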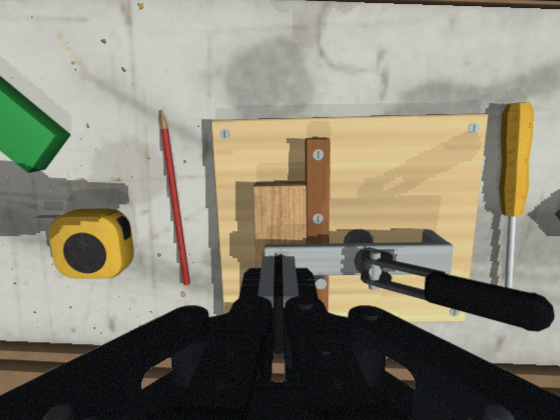

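```bash
python3 -m creep '[[[-0.015,0,-0.015,0.028,0.011,-0.003,0],[0,0,0,0.028,0.011,0,0],[0,0,0,0.028,0.01,0,0],[0,0,0,0.02,0.006,0,0],[0,0,0,0,0,0,0]]]'; python3 -c "
from h import *
c=load('w6.png')
for u,v,z in [(540,312,.155),(452,243,.064),(265,247,.064),(452,272,.064)]: print((JR.T@(ray(c,u,v,z)-O)).round(4))
go((.015,.060,.18),(.015,.064,.155))"
```

```text
t: 10.73
eef_pos: [0.5667, 0.0267, 0.2596]
tool_rot: [-0.0, 0.689, 0.724, -0.017]
contact_force: [-0.1, 1.1, -0.1]
gripper_width: 0.001
[0.0116 0.0886 0.155 ]
[0.0015 0.0782 0.064 ]
[ 0.0023 -0.0726  0.064 ]
[0.0267 0.0805 0.064 ]
tip jig [0.0036 0.0492 0.1866] t 10.7333 F jig [ 0.   1.1 -0.1] toolx yaw -0.013 toolz [-0.025 -0.023 -0.999]
[0.015 0.06  0.18 ] -> shift [0.0111 0.0114 0.0061]
[0.015 0.064 0.155] -> shift [0.0046 0.0006 0.0249]
```

```bash
python3 -m creep '[[[0,0,0,0.011,0.012,0.004,0],[0,0,0,0.002,0,0.012,0],[0,0,0,0,0,0.008,0],[0,0,0,0,0,0.004,0]]]'; python3 -c "
from h import *
go((.015,.066,.152),(.015,.097,.090))"
```

```text
t: 11.07
eef_pos: [0.5755, 0.0409, 0.2242]
tool_rot: [-0.002, 0.688, 0.726, -0.02]
contact_force: [-0.1, -0.0, -0.4]
gripper_width: -0.001
tip jig [0.0127 0.0627 0.1513] t 11.0667 F jig [-0.1 -0.  -0.4] toolx yaw -0.009 toolz [-0.033 -0.024 -0.999]
[0.015 0.066 0.152] -> shift [ 0.0033  0.0022 -0.0009]
[0.015 0.097 0.09 ] -> shift [0.0325 0.0017 0.0612]
```

```bash
python3 -m creep '[[[0,0,0,0.005,0.001,0.006,0],[0,0,0,0.005,0.001,0.007,0],[0,0,0,0.005,0.001,0.007,0],[0,0,0,0.005,0,0.008,0]]]'; python3 -c "
from h import *
go((.015,.097,.090))
snap('scene','s7.png')
im=cv2.imread('pics/s7.png')[150:300,230:390]; cv2.imwrite('pics/s7z.png',cv2.resize(im,None,fx=4,fy=4,interpolation=cv2.INTER_CUBIC))"
```

```text
t: 11.4
eef_pos: [0.5756, 0.0572, 0.1927]
tool_rot: [-0.002, 0.69, 0.723, -0.021]
contact_force: [0.5, 0.1, 1.5]
gripper_width: 0.001
tip jig [0.0137 0.0788 0.1197] t 11.4 F jig [0.5 0.1 1.5] toolx yaw -0.015 toolz [-0.035 -0.026 -0.999]
[0.015 0.097 0.09 ] -> shift [0.019  0.0021 0.0292]
```

View pics/s7z.png

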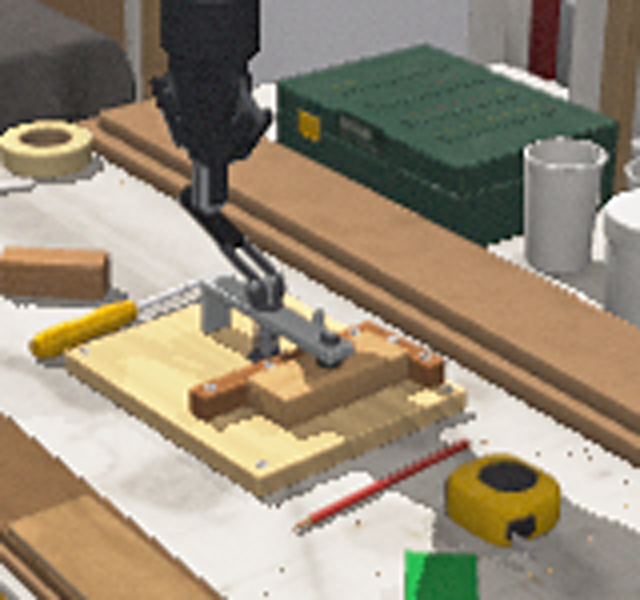

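```bash
python3 -m creep '[[[0,0,0,0.004,0.001,0.007,0],[0,0,0,0.003,0.001,0.007,0],[0,0,0,0.003,0,0.006,0],[0,0,0,0.002,0,0.006,0],[0,0,0,0.001,0,0.005,0],[0,0,0,0,0,0.004,0]]]'; python3 -c "
from h import *
go((.015,.095,.093))"
```

```text
t: 11.95
eef_pos: [0.5818, 0.0697, 0.1623]
tool_rot: [0.002, 0.691, 0.723, -0.017]
contact_force: [-6.8, -1.8, 43.6]
gripper_width: -0.0
tip jig [0.0216 0.091  0.0894] t 11.95 F jig [-6.9 -1.3 43.6] toolx yaw -0.017 toolz [-0.022 -0.026 -0.999]
[0.015 0.095 0.093] -> shift [ 0.0038 -0.0068 -0.0036]
```

```bash
python3 -m creep '[[[0,0,0,0,0,-0.008,0],[0,0,0,0,0,-0.03,0],[0,0,0,0,0,-0.04,0],[0,0,0,-0.03,-0.03,-0.02,0],[0,0,0,-0.03,-0.03,-0.02,0],[0,0,0,0,-0.03,0,0],[0,0,0,0,0,0,0],[0,0,0,0,0,0,0]]]'; python3 -c "
from h import *
go()
snap('wrist','w8.png');snap('scene','s8.png')
im=cv2.imread('pics/s8.png')[150:300,230:390]; cv2.imwrite('pics/s8z.png',cv2.resize(im,None,fx=4,fy=4,interpolation=cv2.INTER_CUBIC))"
```

```text
t: 12.62
eef_pos: [0.501, 0.0139, 0.2868]
tool_rot: [0.004, 0.69, 0.724, -0.011]
contact_force: [0.1, -0.6, -0.4]
gripper_width: -0.0
tip jig [-0.0618  0.0406  0.2139] t 12.6167 F jig [ 0.  -0.6 -0.4] toolx yaw -0.015 toolz [-0.011 -0.022 -1.   ]
```

View pics/s8z.png

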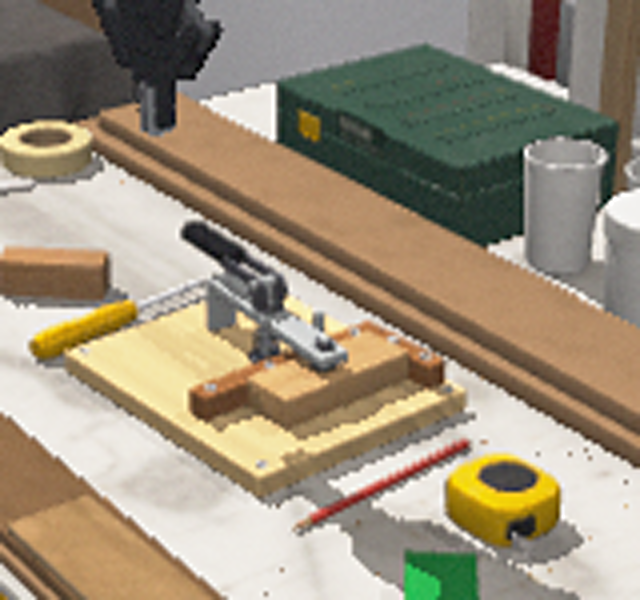

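View pics/w8.png

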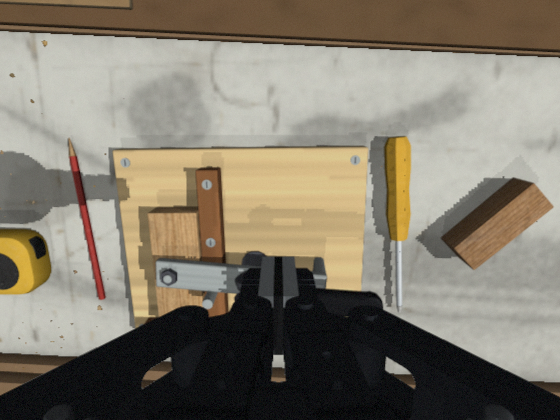

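```bash
python3 -c "
from h import *
c=load('s8.png');P=(cloud(c)-O)@JR
m=(c['color'].max(2)<60)&(P[...,0]>-.02)&(P[...,0]<.05)&(P[...,1]>.03)&(P[...,1]<.14)&(P[...,2]>.06)&(P[...,2]<.2)
Q=P[m];print(len(Q))
for a in np.arange(.04,.13,.01):
    s=Q[(Q[:,1]>=a)&(Q[:,1]<a+.01)]
    if len(s):print(a.round(2),len(s),s[:,2].max().round(3),np.median(s[:,2]).round(3),np.median(s[:,0]).round(3))
w=load('w8.png')
for u,v,z in [(151,211,.043),(198,211,.043),(114,149,.018),(168,277,.070),(155,262,.064),(156,287,.064)]: print((JR.T@(ray(w,u,v,z)-O)).round(4))
"
```

```text
81
0.04 3 0.09 0.084 0.008
0.05 15 0.095 0.09 0.017
0.06 12 0.095 0.092 0.011
0.07 16 0.098 0.094 0.012
0.08 6 0.095 0.091 0.01
0.09 11 0.098 0.094 0.015
0.1 12 0.096 0.093 0.012
0.11 3 0.094 0.091 0.013
[-0.0467 -0.0789  0.043 ]
[-0.0462 -0.036   0.043 ]
[-0.1006 -0.1173  0.018 ]
[ 0.0059 -0.0598  0.07  ]
[-0.0057 -0.0721  0.064 ]
[ 0.0184 -0.0737  0.064 ]
```

```bash
python3 -c "
from h import *
im=cv2.imread('pics/w8.png'); cv2.imwrite('pics/w8z.png',cv2.resize(im[195:315,140:340],None,fx=4,fy=4,interpolation=cv2.INTER_CUBIC))"
```

```text
(no output)
```

View pics/w8z.png

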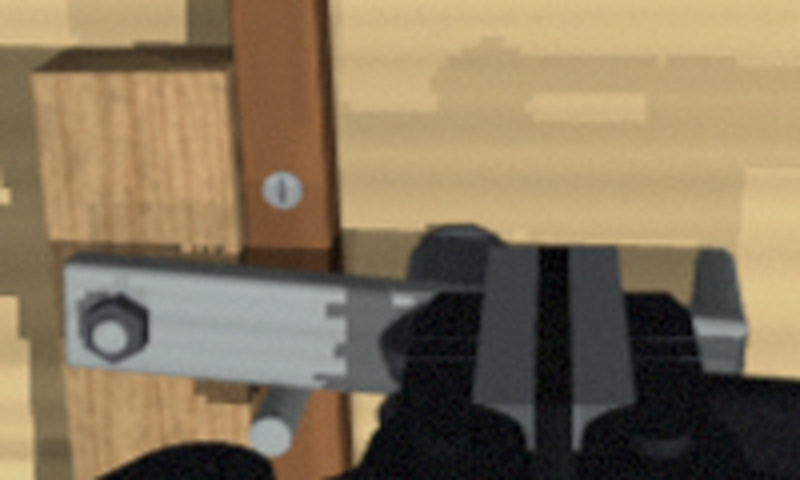

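```bash
python3 -c "
from h import *
w=load('w8.png')
def z(u,v,h): return JR.T@(ray(w,(u+.5)/4-.5+140,(v+.5)/4-.5+195,h)-O)
for a,b in [((72,264),(470,292)),((72,365),(390,391))]:
    p,q=z(*a,.064),z(*b,.064);print(p.round(4),q.round(4),np.arctan2(-(p-q)[0],-(p-q)[1]))
print(z(270,437,.068), z(112,337,.072))
p,q=z(35,75,.043),z(55,240,.043);print(p,q,(q-p)[1]/(q-p)[0])
for f in ['w6.png']:
    w=load(f)
    for a,b in [((265,246),(350,244)),]:
        p,q=[JR.T@(ray(w,*x,.064)-O) for x in (a,b)];print(p,q,np.arctan2(-(p-q)[0],-(p-q)[1]))
"
```

```text
[-0.007  -0.0697  0.064 ] [0.0002 0.0178 0.064 ] 0.0819087232057452
[ 0.0173 -0.0722  0.064 ] [ 0.0241 -0.0009  0.064 ] 0.09411704243506061
[ 0.03319309 -0.02772616  0.068     ] [ 0.00677589 -0.05956502  0.072     ]
[-0.04445715 -0.08157169  0.043     ] [-0.00436113 -0.08121414  0.043     ] 0.008917440611047508
[ 0.00140337 -0.07254989  0.064     ] [ 0.00090049 -0.00350014  0.064     ] -0.007282793717904261
```

```bash
python3 -c "
from h import *
go((-.035,-.066,.12),(-.035,-.066,.051))"
```

```text
tip jig [-0.0617  0.0413  0.213 ] t 12.7167 F jig [ 1.2  0.7 -0.4] toolx yaw -0.014 toolz [-0.014 -0.022 -1.   ]
[-0.035 -0.066  0.12 ] -> shift [-0.1048  0.0294  0.0949]
[-0.035 -0.066  0.051] -> shift [0.0015 0.0009 0.069 ]
```

```bash
python3 -m creep '[[[0,0,-0.01,-0.03,0,0.02,0],[0,0,0,-0.03,0.005,0.025,0],[0,0,0,-0.025,0.01,0.025,0],[0,0,0,-0.015,0.005,0.025,0],[0,0,0,0,0,0.02,0],[0,0,0,0,0,0.015,0],[0,0,0,0,0,0.01,0],[0,0,0,0,0,0,0]]]'; python3 -c "
from h import *
go((-.035,-.066,.051),(-.018,-.066,.051))"
```

```text
t: 13.38
eef_pos: [0.5359, -0.0839, 0.1363]
tool_rot: [0.004, 0.681, 0.733, -0.011]
contact_force: [0.2, 0.3, 0.3]
gripper_width: 0.001
tip jig [-0.0331 -0.0591  0.0634] t 13.3833 F jig [0.3 0.3 0.3] toolx yaw 0.011 toolz [-0.011 -0.021 -1.   ]
[-0.035 -0.066  0.051] -> shift [-0.0066 -0.0018  0.0125]
[-0.018 -0.066  0.051] -> shift [-0.0002  0.017  -0.0002]
```

```bash
python3 -m creep '[[[0,0,0,-0.006,0,0.006,0],[0,0,0,0,0,0.006,0],[0,0,0,0,0.005,0,0],[0,0,0,0,0.005,0,0],[0,0,0,0,0.004,0,0],[0,0,0,0,0.004,0,0]]]'; python3 -c "
from h import *
go((-.0085,-.066,.051))"
```

```text
t: 13.88
eef_pos: [0.5563, -0.0877, 0.124]
tool_rot: [0.003, 0.68, 0.734, -0.012]
contact_force: [-7.3, -3.0, 0.8]
gripper_width: -0.003
tip jig [-0.0131 -0.0642  0.051 ] t 13.8833 F jig [-7.5 -2.5  0.8] toolx yaw 0.014 toolz [-0.012 -0.021 -1.   ]
[-0.0085 -0.066   0.051 ] -> shift [-0.0019  0.0046 -0.    ]
```

```bash
python3 -m creep '[[[0,0,0,0,0.004,0,0],[0,0,0,0,0.004,0,0],[0,0,0,0,0.004,0,0],[0,0,0,0,0.004,0,0]]]'; python3 -c "
from h import *
go((-.0085,-.066,.051))"
```

```text
t: 14.22
eef_pos: [0.5631, -0.0888, 0.1233]
tool_rot: [-0.006, 0.681, 0.732, -0.02]
contact_force: [-12.6, -0.1, 10.0]
gripper_width: -0.001
tip jig [-0.0082 -0.0655  0.0503] t 14.2167 F jig [-12.6   0.7  10. ] toolx yaw 0.011 toolz [-0.037 -0.019 -0.999]
[-0.0085 -0.066   0.051 ] -> shift [-0.0005 -0.0003 -0.0006]
```

```bash
python3 -m creep '[[[0,0,0,0,0.005,-0.001,0],[0,0,0,0,0.005,-0.001,0],[0,0,0,0,0.005,-0.001,0]]]'; python3 -c "
from h import *
go((-.0085,-.066,.051))"
```

```text
t: 14.47
eef_pos: [0.5652, -0.0888, 0.1237]
tool_rot: [-0.018, 0.681, 0.731, -0.03]
contact_force: [-12.5, -0.1, 4.3]
gripper_width: -0.001
tip jig [-0.0084 -0.0654  0.0509] t 14.4667 F jig [-12.5   0.7   4.3] toolx yaw 0.008 toolz [-0.069 -0.015 -0.998]
[-0.0085 -0.066   0.051 ] -> shift [-0.0006 -0.0002 -0.0001]
```

```bash
python3 -m creep '[[[0,0,0,0,-0.015,0.0,0],[-0.03,0,0,0,-0.012,-0.02,0],[-0.02,0,0,0,0,-0.04,0],[0,0,0,0,0,-0.04,0],[0,0,0,0.03,-0.01,-0.03,0],[0,0,0,0.035,-0.01,-0.03,0],[0,0,0,0.03,-0.01,0,0],[0,0,0,0,0,0,0],[0,0,0,0,0,0,0]]]'; python3 -c "
from h import *
go()
snap('wrist','w9.png');snap('scene','s9.png')
im=cv2.imread('pics/w9.png'); cv2.imwrite('pics/w9z.png',cv2.resize(im[170:320,140:340],None,fx=4,fy=4,interpolation=cv2.INTER_CUBIC))
im=cv2.imread('pics/s9.png')[170:300,230:390]; cv2.imwrite('pics/s9z.png',cv2.resize(im,None,fx=4,fy=4,interpolation=cv2.INTER_CUBIC))"
```

```text
t: 15.22
eef_pos: [0.5096, 0.0037, 0.2922]
tool_rot: [0.001, 0.683, 0.731, -0.007]
contact_force: [0.1, -0.8, -0.5]
gripper_width: -0.004
tip jig [-0.0536  0.0306  0.2192] t 15.2167 F jig [ 0.  -0.8 -0.5] toolx yaw 0.005 toolz [-0.008 -0.011 -1.   ]
```

View pics/w9z.png

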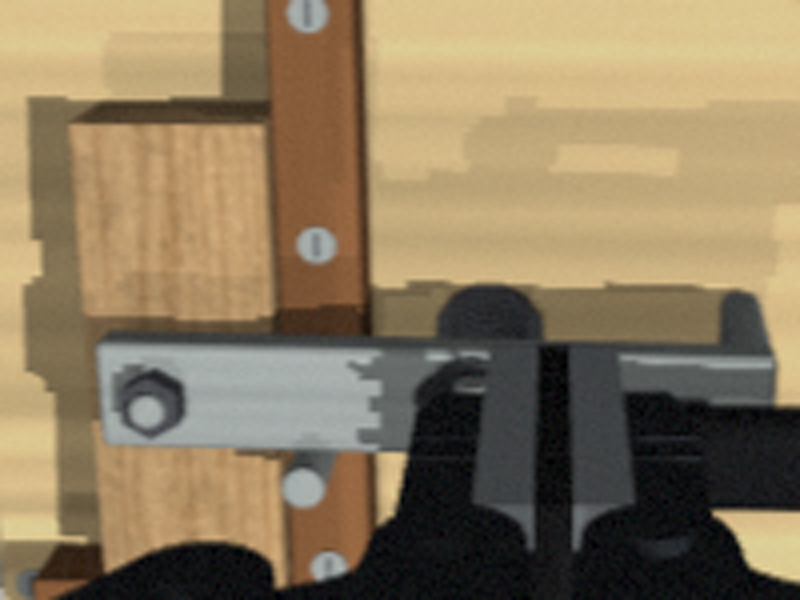

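View pics/s9z.png

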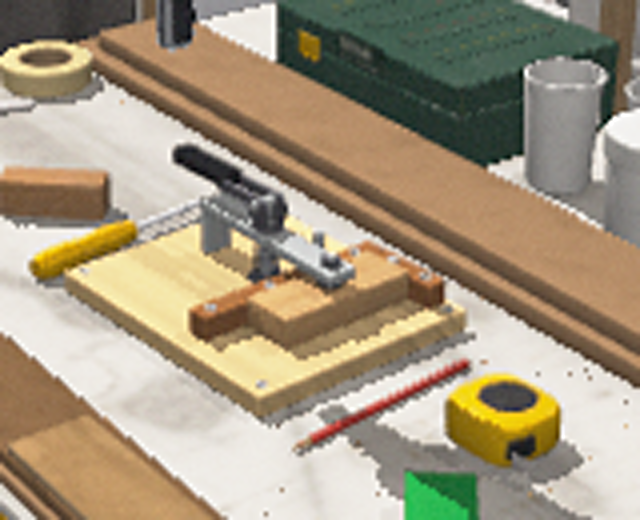

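```bash
python3 -c "
from h import *
w=load('w9.png')
def z(u,v,h): return JR.T@(ray(w,(u+.5)/4-.5+140,(v+.5)/4-.5+170,h)-O)
for a,b in [((102,345),(520,352)),((106,443),(400,449))]:
    p,q=z(*a,.064),z(*b,.064);print(p.round(4),q.round(4),np.arctan2(-(p-q)[0],-(p-q)[1]))
p,q=z(72,126,.043),z(105,500,.043);print(p,q,(q-p)[1]/(q-p)[0]); print(z(268,126,.043))
c=load('s9.png');P=(cloud(c)-O)@JR
m=(c['color'].max(2)<60)&(P[...,0]>-.02)&(P[...,0]<.05)&(P[...,1]>.03)&(P[...,1]<.14)&(P[...,2]>.06)&(P[...,2]<.2)
Q=P[m]
for a in (.05,.07,.09,.1):
    s=Q[(Q[:,1]>=a)&(Q[:,1]<a+.01)];print(a,len(s),s[:,2].max(),np.median(s[:,2]))
print(get_obs()['joint_vel'].round(3))
"
```

```text
[ 0.0011 -0.0715  0.064 ] [0.0019 0.0215 0.064 ] 0.008907065102622224
[ 0.0249 -0.0724  0.064 ] [ 0.0257 -0.0057  0.064 ] 0.012352130395946827
[-0.04386728 -0.08145255  0.043     ] [ 0.05037113 -0.0811433   0.043     ] 0.0032815836986044068
[-0.04418571 -0.03661401  0.043     ]
0.05 16 0.09423107289421202 0.0904863918033991
0.07 10 0.09745126633513465 0.09247781580385353
0.09 8 0.09464822170544657 0.0921294622718419
0.1 13 0.09438094750920725 0.09193125168914651
[ 0.021  0.021  0.018  0.01   0.006 -0.001  0.002]
```

```bash
python3 -c "
from station import hand_in
print(hand_in())"
```

```text
the job is handed in; nothing more can be done
None
```

I pushed the block home, swung the strap onto its stop peg with the back of the closed fingers, then pushed the cam lever down until it was level. The job is handed in; the hand-in gave no verdict.

**One thing went wrong:** while the lever went down, the finger slipped sideways and turned the strap to about 0.09 rad, just inside the 0.1 rad limit. I pushed it back against the peg with about 12.5 N and looked again.

**Last checks before handing in:**

| What | Measured | Required |
|---|---|---|
| Block, along the fence and square to it | within about 1 mm of home | within 4 mm |
| Block angle | about 0.003 rad | below 0.05 rad |
| Strap angle | about 0.01 rad | below 0.1 rad |
| Cam lever | level; upper face about 93 mm over the worktop | level (93 mm) |

- **Tools and offcut:** the tools and the oak offcut looked undisturbed in the pictures; I did not measure their positions.
- **Arm at hand-in:** it was clear of everything, 15 s into the run.

**Not confirmed:**
- **Clamping force:** I could not measure the foot's force on the block. I infer it only from the lever being fully down.
- **Lever push:** the push peaked at about 44 N, measured at the wrist, at the end of the lever's travel. That is over the 40 N limit for the arm or gripper body, but it went through the fingertips, which I took to be exempt.

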